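Find and mark the bite point of a foot-control pedal

ROBOT

A 6-joint arm with a two-finger parallel gripper is mounted at the origin on a cart in front of the work surface, level with it; the furniture and walls round the work are solid. World frame = base frame: x ahead of the robot, y to its left, z up, the work surface at z = 0. Lengths are in m, angles in rad, forces in N, time in s.
With the tool pointing down it reaches from about 0.3 to 0.775 m from the base axis. Payload 14.6 kg.
Tool frame: the origin (TCP) lies at the very end of the fingers, on their centre line; the grasp point (between the pads) lies 19 mm behind it; y points along the fingers, x is the direction in which the jaws open and shut, and the axes are right-handed (so a half turn about y gives the same grasp; the last joint's range is limited). The gripper opens to 94 mm and grips with 3 to 60 N. Pads are 16 mm wide; open, the fingers measure 119 mm over their backs; the gripper's body (75 mm by 177 mm) begins 78 mm behind the grasp point.
Start: joints at [-1.189, 0.3, 1.521, -0, 1.321, -0.067], TCP at [0.239, -0.496, 0.205] pointing down, gripper open.
Joint ranges: [-3.03, 3.03], [-0.79, 2.21], [0.23, 2.52], [-1.04, 4.18], [0, 3.07], [-2.55, 2.55]. Speed limits (rad/s): [2.22, 2.22, 2.57, 3.14, 3.14, 3.14].

INTERFACE

Orientations are given as [roll, pitch, yaw] about the fixed x, y, z axes, in that order (R = Rz(yaw) Ry(pitch) Rx(roll)).
In Python, from station import * gives the robot as it stands.
- The arm moves only by the tool send_rows, never from a script. Its argument "series" is text: rows parted by semicolons, each of 7 numbers parted by spaces: the turn, a rotation vector about the tool's x, y, z in units of 5 degrees (1.0 is 5 degrees), then the shift along the tool's x, y, z in cm, then the opening, from -1 (shut) to 1 (fully open). A call has exactly 10 rows; each row is the pose to reach, as a shift and turn from the pose commanded when the call began, along the tool's axes at that moment; what a row does not reach only later rows make up. A row lasts 1/12 s, in which the tool goes at most 41.7 mm and 7.16 degrees, less where a joint would pass 70% of its speed; a pose out of reach is approached as far as the arm can. A call with a gripper value outside its range is refused whole. The fingers move at their own pace and stop on an object; "newtons" is the grip in N (left out, the last holds). Time passes only in rows, so rows that repeat a pose let the fingers close, or fill a call up. It gives the time, the measured TCP pose, the force and the opening at its end, in the units of the state.
- get_obs(): the state, without advancing time (a new reading comes with each control period).
- camera(name): name is "scene" or "top" or "wrist"; returns the picture (400x640x3 uint8, red, green, blue); there is no depth.
- camera_info(name): a dict with "K" (3x3 intrinsics, pixels), "R" (3x3) and "t" (3): a world point X has camera coordinates R X + t; the wrist camera has in their place "mount" (4x4, takes a point from camera to tool coordinates, whose origin is the TCP and whose axes are the tool frame's). Camera axes: x right, y down, z forward; pixel columns grow to the right and rows downward; lengths in m; the calibration is good to about 2 mm. A picture is of the moment at which its call begins: read the wrist's pose just before it. camera_info takes no time and is no camera call.
- hand_in(): hands the job in, once; it reports no verdict.
The state is a dict: "time_s": time; "qpos": joint angles; "joint_vel": joint speeds; "tau": joint torques, N m; "ee_pos": TCP position; "eef_rot": TCP orientation; "force": force on the tool from outside, world axes, zero at the start; "moment": the same for the moment, N m; "grip_width": finger opening in m.
Only numpy, scipy, OpenCV 4.12 (cv2) and the standard library are available. Lean on these libraries where they do the work, as an engineer would, in place of code of your own. Each camera call takes 0.05 s, during which the arm holds its last target. There are 200 camera calls.

TASK

On the check stand, press the foot pedal's rubber tread down smoothly until its light drag turns into firm resistance (about 10 N), without forcing it, and leave it held there by its own friction. Then push the depth rod down by its head, gently, until its tip just rests on the pedal's side button, so that it marks how far the pedal travelled. Do not shift the loose bottle, nose cone and syringe around the stand.

Things in the scene. Friction and masses are not known exactly. Their poses are not given: they have to be found in the camera images.
- pedal_stand: Fixed grey base plate, 12 mm thick, on 20 mm feet, carrying pedal and depth rod. Origin on the plate's underside, 20 mm over the bench; x points away from the robot along the pedal to its hinge, y to the depth rod's side, z up. Plate: x -130..120, y -50..135 mm. A 14 mm post at x 34, y 100 mm, 167 mm high, bears an arm and a brass bush (z 146..170 mm) that guides the rod.
- pedal: Steel lever, 200 mm long, sloping up from its hinge (origin; x 90, z 66 mm of the stand) to the robot; x along the lever to the hinge, y along the hinge, z square to its upper face. At rest it slopes about 0.3 rad; it turns down at most 0.33 rad, to level. No return spring: hinge friction holds it wherever it is left. More than 20 N on it does damage.
- pedal_tread (a point): Centre of the top of the black ribbed rubber tread (62 x 64 mm) at the free end, 170 mm from the hinge, about 140 mm over the bench: press here. Light drag of 2 to 3 N; after 10 to 40 mm (hidden, different each time) a foot under the pedal meets a spring buffer and the push rises about 2 N per mm. Let go at 10 N, it springs back about 2 mm and stays bearing on the buffer.
- pedal_button (a point): Centre of the top of the round steel button (26 mm diameter) on the pedal's side wing, below the depth rod: 120 mm from the hinge, 100 mm to the y side of the pedal's middle. Axes as the pedal's.
- depth_rod: Upright steel rod, 8 mm diameter, with a round black head (26 mm diameter, 14 mm high); slides straight down up to 70 mm in its bush. Origin at its lower tip. Friction of about 2 N holds it where it is left; it starts with the tip above the button. With the tip on the button, pushing on takes 8 to 10 N. More than 15 N on it is too much.
- rod_tip (a point): The rounded lower tip of the depth rod.
- rod_head (a point): Centre of the flat top of the depth rod's head, 131 mm above its tip: the place to push down.
- small_bottle: Loose bystander: small white bottle with a yellow cap, 22 mm diameter, 47 mm high, standing on the base plate; origin at its underside.
- nose_cone: Loose bystander: small plastic nose cone, 27 mm diameter, 39 mm high, standing on the bench beside the stand; origin at its underside.
- syringe: Loose bystander: syringe 36 x 109 x 18 mm lying on the bench beside the stand; origin at its underside.

How it is judged:
By the outcome, as a careful person would: the job done as asked, in the order asked, and still so for the second after the job is handed in, with the robot touching nothing.
It also fails if it takes over 51 s, if anything falls off the work surface, if the arm or the gripper's body presses on something with over 40 N, if the wrist force passes 120 N, or if a joint passes its speed limit or range.

## Working session

There is one attempt and no reset: what is moved stays moved. The work goes in short steps, Python scripts to look and compute and a tool call to move; the robot and the scene stay as the last step left them, time stands still between calls to the robot, and variables do not carry over. Pictures are saved under pics/ and viewed, on a budget of 10 in all, crops included, one or two more only if the job needs it, and the job is handed in when it is done.

Besides the shell and the picture viewer there is one more tool, called after "Request:" as name(argument=value, ...), one argument or row to a line, values as JSON. send_rows: Moves the arm, as the interface text tells. Its arguments: {"type":"object","properties":{"series":{"type":"string"},"newtons":{"type":"number"}},"required":["series"]}

```bash
mkdir -p pics; ls; python3 - <<'E'
from station import *
import cv2,numpy as np
o=get_obs();print({k:np.round(v,3) for k,v in o.items()})
for n in("scene","top","wrist"):
    cv2.imwrite(f"pics/{n}0.png",camera(n)[...,::-1]); print(n,{k:np.round(v,4).tolist() for k,v in camera_info(n).items()})
a=cv2.imread("pics/scene0.png");b=cv2.imread("pics/top0.png")
E
```

```text
pics
{'time_s': np.float64(0.0), 'qpos': array([-1.189,  0.3  ,  1.522, -0.   ,  1.321, -0.067]), 'joint_vel': array([-0.   , -0.   ,  0.001, -0.001,  0.001,  0.   ]), 'tau': array([ 1.0000e-03, -5.3181e+01, -3.5274e+01,  7.1000e-02,  2.4000e-02,
       -0.0000e+00]), 'ee_pos': array([ 0.239, -0.495,  0.205]), 'eef_rot': array([-1.571e+00,  1.000e-03, -1.122e+00]), 'force': array([-0.493,  0.452, -0.233]), 'moment': array([ 0.001,  0.039, -0.035]), 'grip_width': np.float64(0.094)}
scene {'K': [[501.7764, 0.0, 318.2408], [0.0, 501.7764, 194.6803], [0.0, 0.0, 1.0]], 'R': [[0.8532, -0.5216, -0.0004], [-0.371, -0.6063, -0.7034], [0.3666, 0.6003, -0.7108]], 't': [-0.549, 0.2381, 0.9933]}
top {'K': [[450.4847, 0.0, 314.5429], [0.0, 450.4847, 199.0553], [0.0, 0.0, 1.0]], 'R': [[-0.0197, -0.9991, -0.0367], [-0.9847, 0.0258, -0.1722], [0.173, 0.0327, -0.9844]], 't': [-0.114, 0.602, 0.9294]}
wrist {'K': [[358.3011, 0.0, 323.4546], [0.0, 358.3011, 197.8198], [0.0, 0.0, 1.0]], 'mount': [[1.0, -0.0009, -0.0006, 0.0002], [0.0004, -0.2539, 0.9672, -0.1795], [-0.001, -0.9672, -0.2539, 0.0735], [0.0, 0.0, 0.0, 1.0]]}
```

View pics/scene0.png

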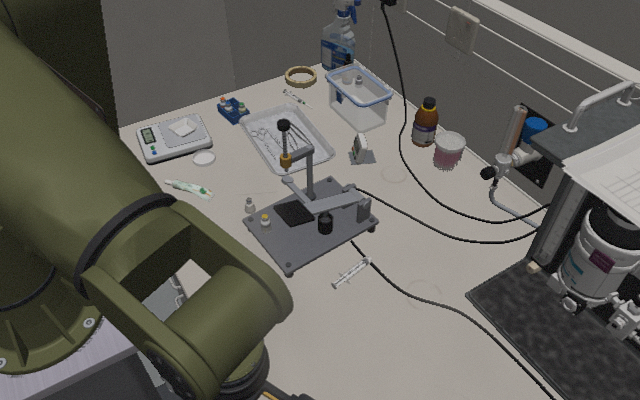

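View pics/top0.png

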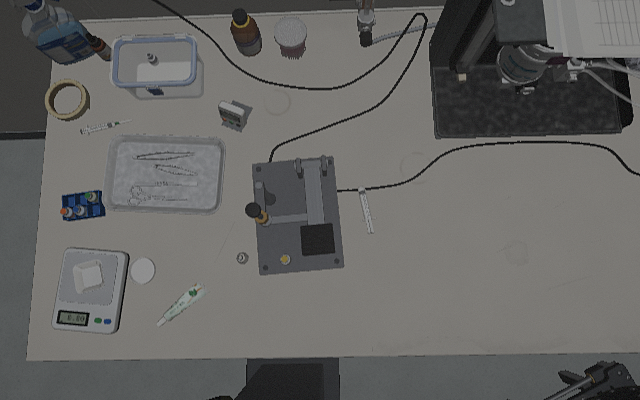

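The scene view shows the stand at about (310,225), the tread at (295,212), the rod head at (283,125), the bottle at (265,220) and the nose cone at (250,205). In the top view the tread is at (317,239), the head at (253,210) and the syringe at (367,212). Next I zoom in on both.

```bash
python3 - <<'E'
import cv2,numpy as np
a=cv2.imread("pics/scene0.png")[100:280,230:390];b=cv2.imread("pics/top0.png")[145:285,225:385]
a=cv2.resize(a,None,fx=2.5,fy=2.5,interpolation=2);b=cv2.resize(b,None,fx=2.5,fy=2.5,interpolation=2)
b=cv2.copyMakeBorder(b,0,a.shape[0]-b.shape[0],0,0,0)
c=np.hstack([a,b]);c=np.clip(c.astype(float)*1.8,0,255).astype(np.uint8)
cv2.imwrite("pics/z0.png",c)
E
```

```text
(no output)
```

View pics/z0.png

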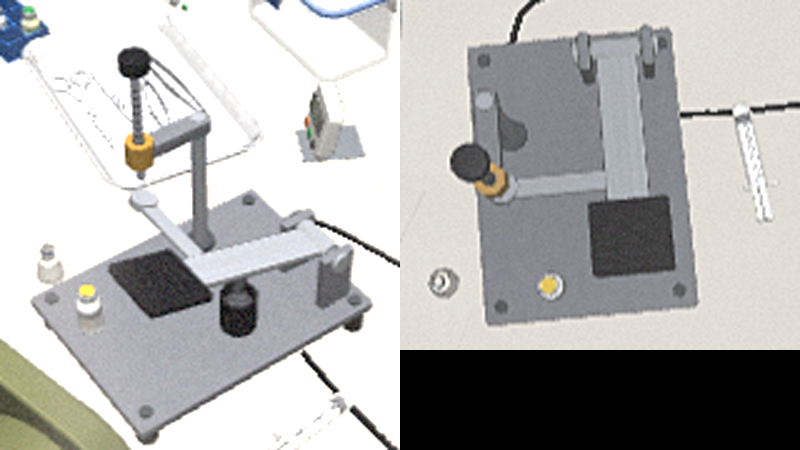

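The zoom shows the tread, button wing, bush, rod (with a gap between tip and button) and black buffer clearly. Now I triangulate.

```bash
cat > h.py <<'E'
import cv2,numpy as np
from station import *
def ray(n,p):
    c=camera_info(n);R=np.array(c["R"]);d=R.T@np.linalg.solve(np.array(c["K"]),[p[0],p[1],1.]);return -R.T@np.array(c["t"]),d/np.linalg.norm(d)
def plane(n,p,z):
    o,d=ray(n,p);return o+d*(z-o[2])/d[2]
def tri(p1,p2):
    o1,d1=ray("scene",p1);o2,d2=ray("top",p2)
    s=np.linalg.lstsq(np.c_[d1,-d2],o2-o1,rcond=None)[0];a=o1+d1*s[0];b=o2+d2*s[1]
    return (a+b)/2,np.linalg.norm(a-b)
def blobs(im,box,thr,amin=40):
    x0,y0,x1,y1=box;m=(im[y0:y1,x0:x1].max(2)<thr).astype(np.uint8)
    n,l,s,c=cv2.connectedComponentsWithStats(m);r=[]
    for i in range(1,n):
        if s[i,4]>=amin: r.append((s[i,4],c[i]+[x0,y0],(l==i).astype(np.uint8)))
    return r
E
python3 - <<'E'
from h import *
np.set_printoptions(precision=4,suppress=True)
S=cv2.imread("pics/scene0.png");T=cv2.imread("pics/top0.png")
for nm,im,box in(("scene",S,(265,110,325,240)),("top",T,(240,195,350,265))):
    for thr in (40,50):
        for a,c,m in blobs(im,box,thr):
            k,_=cv2.findContours(m,0,1);k=max(k,key=cv2.contourArea);q=cv2.boxPoints(cv2.minAreaRect(k))+box[:2]
            ap=cv2.approxPolyDP(k,4,True)[:,0]+box[:2]
            x,y,w,h=cv2.boundingRect(k)
            print(nm,thr,a,c,(x+box[0],y+box[1],w,h),ap.tolist())
# yellow cap, plate mask
m=cv2.inRange(cv2.cvtColor(S,cv2.COLOR_BGR2HSV),(20,120,90),(35,255,255));print("cap S",np.argwhere(m[195:240,240:290]).mean(0)[::-1]+[240,195])
m=cv2.inRange(cv2.cvtColor(T,cv2.COLOR_BGR2HSV),(20,100,90),(35,255,255));print("cap T",np.argwhere(m[250:275,270:300]).mean(0)[::-1]+[270,250])
# plate corners by eye from the zoom (top: crop/2.5 + (225,145))
for p in((470,47),(667,30),(697,302),(488,324)):
    u=np.array([(p[0]-400)/2.5+225,p[1]/2.5+145]);print("corner",plane("top",u,.032))
for p in((32,302),(253,192),(372,298),(145,436)):
    u=np.array([p[0]/2.5+230,p[1]/2.5+100]);print("cornerS",plane("scene",u,.032))
E
```

```text
scene 40 114 [283.2632 125.0439] (278, 120, 12, 12) [[280, 120], [278, 128], [284, 131], [289, 123]]
scene 40 558 [295.4642 213.6111] (277, 200, 37, 27) [[296, 200], [277, 212], [290, 226], [313, 220]]
scene 40 105 [320.9238 224.4571] (318, 213, 7, 22) [[321, 213], [318, 229], [324, 234]]
scene 50 126 [283.1905 124.8889] (277, 119, 13, 13) [[284, 119], [277, 123], [282, 131], [289, 127]]
scene 50 664 [293.8208 213.0783] (274, 200, 41, 27) [[297, 200], [274, 206], [290, 226], [314, 219]]
scene 50 120 [321.0083 223.6667] (318, 212, 7, 23) [[323, 212], [318, 230], [324, 234], [319, 219]]
top 40 62 [252.0484 210.2258] (245, 203, 16, 15) [[248, 204], [248, 215], [257, 216], [259, 206], [252, 216], [246, 209], [255, 203]]
top 40 826 [316.6138 238.9189] (300, 224, 35, 32) [[331, 224], [300, 227], [302, 254], [334, 252]]
top 50 194 [253.2577 210.1237] (245, 203, 18, 16) [[246, 206], [248, 215], [262, 217], [256, 203]]
top 50 972 [317.0381 239.2088] (300, 223, 35, 33) [[332, 224], [301, 226], [302, 254], [334, 252]]
cap S [264.25 215.6 ]
cap T [283.8621 258.4138]
corner [0.6868 0.0102 0.032 ]
corner [ 0.6974 -0.1679  0.032 ]
corner [ 0.4548 -0.1873  0.032 ]
corner [ 0.4397 -0.0064  0.032 ]
cornerS [ 0.4391 -0.0098  0.032 ]
cornerS [0.6856 0.0081 0.032 ]
cornerS [ 0.7022 -0.1652  0.032 ]
cornerS [ 0.4547 -0.1907  0.032 ]
```

```bash
python3 - <<'E'
from h import *
np.set_printoptions(precision=4,suppress=True)
W=np.array([[.6868,.0102],[.6974,-.1679],[.4548,-.1873],[.4397,-.0064],[.6856,.0081],[.7022,-.1652],[.4547,-.1907],[.4391,-.0098]])
L=np.array([[.12,.135],[.12,-.05],[-.13,-.05],[-.13,.135]]*2)
Wc,Lc=W.mean(0),L.mean(0);U,_,V=np.linalg.svd((L-Lc).T@(W-Wc));R=(U@V).T;t=Wc-R@Lc
yaw=np.arctan2(R[1,0],R[0,0]);print("yaw",yaw,"t",t,"res mm",np.abs((L@R.T+t-W)*1000).max(1))
g=lambda x,y:R@[x,y]+t
th=.3
for nm,S,T in(("tread",(293.8,213.1),(317.0,239.2)),("c near-left",(274.5,207),(302,254)),("c near-right",(290,226.3),(334,252)),("c far-r",(314,219.5),(332,224)),("c far-l",(297,200),(301,226)),("head mid",(283.1,125.),(253.3,210.3)),("bush",(286,160),(262,217)),("cap",(264.25,215.6),(283.9,258.4)),("button",(287.5,180),(265.5,221.5))):
    p,e=tri(S,T);print(nm,p,"gap mm",e*1000,"stand",R.T@(p[:2]-t))
for th in(.28,.3,.32): print("expected tread",g(.09-.17*np.cos(th),0),.02+.066+.17*np.sin(th))
print("expected button",g(.09-.12*np.cos(.3),.1))
for z in(.225,.22): print("head top by top cam",plane("top",(252.5,209.5),z),plane("scene",(283,123),z))
print("cone",plane("top",(242,258),.02)); print("tip S",ray("scene",(286.4,171)))
E
```

```text
yaw 0.08070332125101637 t [ 0.5784 -0.1306] res mm [3.4509 4.6876 3.6009 1.7126 5.5509 5.547  1.7987 3.297 ]
tread [ 0.5046 -0.1338  0.1354] gap mm 0.027928281885508794 stand [-0.0739  0.0027]
c near-left [ 0.4765 -0.1047  0.1422] gap mm 0.7885839745985934 stand [-0.0995  0.034 ]
c near-right [ 0.4784 -0.1662  0.1427] gap mm 0.4366992885572545 stand [-0.1026 -0.0274]
c far-r [ 0.5341 -0.1637  0.1276] gap mm 0.9992024919928059 stand [-0.0468 -0.0294]
c far-l [ 0.5308 -0.1023  0.1313] gap mm 1.8590661985706174 stand [-0.0452  0.032 ]
head mid [ 0.5436 -0.0323  0.2729] gap mm 0.11427277420431899 stand [-0.0268  0.1008]
bush [ 0.5446 -0.0332  0.1823] gap mm 0.24417956824813036 stand [-0.0259  0.0998]
cap [ 0.4707 -0.0629  0.0811] gap mm 1.0903254518577064 stand [-0.102   0.0761]
button [ 0.5446 -0.0317  0.1235] gap mm 2.7149903719152917 stand [-0.0258  0.1013]
expected tread [ 0.5053 -0.1365] 0.13298046025589935
expected tread [ 0.5063 -0.1364] 0.13623843513242773
expected tread [ 0.5073 -0.1363] 0.13947631530474003
expected button [ 0.5458 -0.0329]
head top by top cam [ 0.5525 -0.0226  0.225 ] [0.5747 0.0302 0.225 ]
head top by top cam [ 0.5532 -0.0218  0.22  ] [0.5776 0.0362 0.22  ]
cone [0.4768 0.0358 0.02  ]
tip S (array([ 0.1926, -0.7383,  0.8733]), array([ 0.3289,  0.6599, -0.6755]))
```

```bash
cat >> h.py <<'E'
from scipy.spatial.transform import Rotation as Ro
def go(pos,R):
    o=get_obs();C=Ro.from_euler("xyz",o["eef_rot"]).as_matrix()
    print("turn",np.round(np.degrees(Ro.from_matrix(C.T@R).as_rotvec())/5,2),"shift cm",np.round(C.T@(np.array(pos)-o["ee_pos"])*100,2))
def st():
    o=get_obs();print({k:np.round(o[k],4).tolist() for k in("time_s","ee_pos","eef_rot","force","grip_width")})
def Rt(deg):
    s,c=np.sin(np.radians(deg)),np.cos(np.radians(deg));return np.array([[0,0,1],[-c,s,0],[-s,-c,0]])
E
python3 -c "
from h import *
go([.505,-.125,.19],Rt(20));st()"
```

```text
turn [0.9  5.09 3.92] shift cm [-21.81   1.52  40.07]
{'time_s': 0.15, 'ee_pos': [0.2386, -0.4954, 0.2051], 'eef_rot': [-1.5707, 0.0008, -1.122], 'force': [-0.036, 0.1821, 1.0995], 'grip_width': 0.0941}
```

Request:
send_rows(
  series="0.9 5.1 3.9 -21.8 1.5 40.1 -1;0.9 5.1 3.9 -21.8 1.5 40.1 -1;0.9 5.1 3.9 -21.8 1.5 40.1 -1;0.9 5.1 3.9 -21.8 1.5 40.1 -1;0.9 5.1 3.9 -21.8 1.5 40.1 -1;0.9 5.1 3.9 -21.8 1.5 40.1 -1;0.9 5.1 3.9 -21.8 1.5 40.1 -1;0.9 5.1 3.9 -21.8 1.5 40.1 -1;0.9 5.1 3.9 -21.8 1.5 40.1 -1;0.9 5.1 3.9 -21.8 1.5 40.1 -1",
  newtons=10,
)

```text
time_s: 0.98
ee_pos: [0.4827, -0.1557, 0.1917]
eef_rot: [-1.57, 0.347, -1.572]
force: [-0.2, 0.1, 0.7]
grip_width: 0.0309
```

```bash
python3 -c "
from h import *
go([.505,-.125,.16],Rt(20));st()"
```

```text
turn [-0.01 -0.01  0.03] shift cm [-1.81  4.02  2.22]
{'time_s': 0.9833, 'ee_pos': [0.4827, -0.1557, 0.1917], 'eef_rot': [-1.5702, 0.3466, -1.5717], 'force': [-0.1515, 0.0967, 0.7127], 'grip_width': 0.0309}
```

Request:
send_rows(
  series="0 0 0 -0.9 2 1.1 -1;0 0 0 -1.8 4 2.2 -1;0 0 0 -1.8 4 2.2 -1;0 0 0 -1.8 4 2.2 -1;0 0 0 -1.8 4 2.2 -1;0 0 0 -1.8 4 2.2 -1;0 0 0 -1.8 4 2.2 -1;0 0 0 -1.8 4 2.2 -1;0 0 0 -1.8 4 2.2 -1;0 0 0 -1.8 4 2.2 -1",
)

```text
time_s: 1.82
ee_pos: [0.504, -0.1274, 0.1604]
eef_rot: [-1.57, 0.346, -1.572]
force: [0.0, -0.3, 0.4]
grip_width: 0.0001
```

```bash
python3 -c "
from h import *
st();s,c=np.sin(np.radians(20)),np.cos(np.radians(20))
print(Rt(20).T@[0,0,-1],Rt(20).T@[-.3,0,-1])
a=camera('scene')[100:280,230:390,::-1];b=camera('top')[145:285,225:385,::-1]
a=cv2.resize(a,None,fx=2.5,fy=2.5);b=cv2.resize(b,None,fx=2.5,fy=2.5);b=cv2.copyMakeBorder(b,0,100,0,0,0)
cv2.imwrite('pics/z1.png',np.clip(np.hstack([a,b])*1.8,0,255).astype(np.uint8))"
```

```text
{'time_s': 1.8167, 'ee_pos': [0.504, -0.1274, 0.1604], 'eef_rot': [-1.5698, 0.3462, -1.5718], 'force': [0.0041, -0.3429, 0.4222], 'grip_width': 0.0001}
[0.34202014 0.93969262 0.        ] [ 0.34202014  0.93969262 -0.3       ]
```

View pics/z1.png

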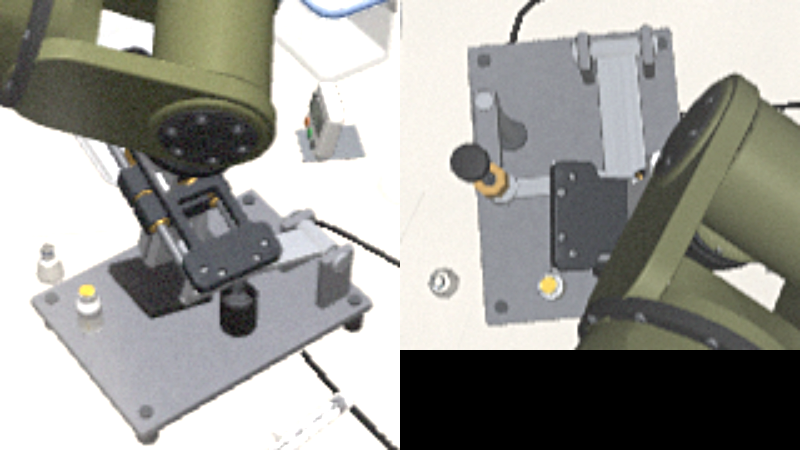

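The gripper is over the tread and clear of the rod, with the head at (468,160) and the tool slab starting at (552,215) in the right panel. I'll descend to the tread.

Request:
send_rows(
  series="0 0 0 0.05 0.13 0 -1;0 0 0 0.1 0.26 0 -1;0 0 0 0.14 0.4 0 -1;0 0 0 0.19 0.53 0 -1;0 0 0 0.24 0.66 0 -1;0 0 0 0.29 0.79 0 -1;0 0 0 0.33 0.92 0 -1;0 0 0 0.38 1.05 0 -1;0 0 0 0.43 1.18 0 -1;0 0 0 0.48 1.32 0 -1",
)

```text
time_s: 2.75
ee_pos: [0.504, -0.1271, 0.1461]
eef_rot: [-1.57, 0.346, -1.571]
force: [0.0, 0.3, 0.3]
grip_width: 0.0001
```

Request:
send_rows(
  series="0 0 0 0.017 0.047 -0.01 -1;0 0 0 0.034 0.094 -0.02 -1;0 0 0 0.051 0.141 -0.03 -1;0 0 0 0.068 0.188 -0.04 -1;0 0 0 0.086 0.235 -0.05 -1;0 0 0 0.103 0.282 -0.06 -1;0 0 0 0.12 0.329 -0.07 -1;0 0 0 0.137 0.376 -0.08 -1;0 0 0 0.154 0.423 -0.09 -1;0 0 0 0.171 0.47 -0.1 -1",
)

```text
time_s: 3.58
ee_pos: [0.503, -0.1271, 0.1413]
eef_rot: [-1.57, 0.346, -1.571]
force: [-1.2, -0.4, 2.3]
grip_width: 0.0007
```

In contact, with 2.3 N of light drag. I'll keep going.

Request:
send_rows(
  series="0 0 0 0.017 0.047 -0.013 -1;0 0 0 0.034 0.094 -0.026 -1;0 0 0 0.051 0.141 -0.039 -1;0 0 0 0.068 0.188 -0.052 -1;0 0 0 0.086 0.235 -0.065 -1;0 0 0 0.103 0.282 -0.078 -1;0 0 0 0.12 0.329 -0.091 -1;0 0 0 0.137 0.376 -0.104 -1;0 0 0 0.154 0.423 -0.117 -1;0 0 0 0.171 0.47 -0.13 -1",
  newtons=40,
)

```text
time_s: 4.42
ee_pos: [0.5017, -0.1272, 0.1362]
eef_rot: [-1.57, 0.346, -1.571]
force: [-0.9, -0.8, 2.6]
grip_width: 0.0001
```

Request:
send_rows(
  series="0 0 0 0.017 0.047 -0.013 -1;0 0 0 0.034 0.094 -0.026 -1;0 0 0 0.051 0.141 -0.039 -1;0 0 0 0.068 0.188 -0.052 -1;0 0 0 0.086 0.235 -0.065 -1;0 0 0 0.103 0.282 -0.078 -1;0 0 0 0.12 0.329 -0.091 -1;0 0 0 0.137 0.376 -0.104 -1;0 0 0 0.137 0.376 -0.104 -1;0 0 0 0.137 0.376 -0.104 -1",
)

```text
time_s: 5.25
ee_pos: [0.5007, -0.1272, 0.1322]
eef_rot: [-1.57, 0.346, -1.572]
force: [-0.3, -0.8, 0.5]
grip_width: 0.0002
```

Request:
send_rows(
  series="0 0 0 0.014 0.038 -0.01 -1;0 0 0 0.027 0.075 -0.02 -1;0 0 0 0.041 0.113 -0.03 -1;0 0 0 0.055 0.15 -0.04 -1;0 0 0 0.068 0.188 -0.05 -1;0 0 0 0.082 0.226 -0.06 -1;0 0 0 0.096 0.263 -0.07 -1;0 0 0 0.109 0.301 -0.08 -1;0 0 0 0.123 0.338 -0.09 -1;0 0 0 0.137 0.376 -0.1 -1",
)

```text
time_s: 6.08
ee_pos: [0.4997, -0.1272, 0.1282]
eef_rot: [-1.57, 0.346, -1.571]
force: [0.5, -1.7, 2.6]
grip_width: 0.0003
```

Request:
send_rows(
  series="0 0 0 0.014 0.038 -0.009 -1;0 0 0 0.027 0.075 -0.018 -1;0 0 0 0.041 0.113 -0.027 -1;0 0 0 0.055 0.15 -0.036 -1;0 0 0 0.068 0.188 -0.045 -1;0 0 0 0.082 0.226 -0.054 -1;0 0 0 0.096 0.263 -0.063 -1;0 0 0 0.109 0.301 -0.072 -1;0 0 0 0.123 0.338 -0.081 -1;0 0 0 0.137 0.376 -0.09 -1",
)

```text
time_s: 6.92
ee_pos: [0.4988, -0.1272, 0.1242]
eef_rot: [-1.57, 0.346, -1.571]
force: [-0.5, -1.5, 1.7]
grip_width: 0.0007
```

Request:
send_rows(
  series="0 0 0 0.014 0.038 -0.008 -1;0 0 0 0.027 0.075 -0.016 -1;0 0 0 0.041 0.113 -0.024 -1;0 0 0 0.055 0.15 -0.032 -1;0 0 0 0.068 0.188 -0.04 -1;0 0 0 0.082 0.226 -0.048 -1;0 0 0 0.096 0.263 -0.056 -1;0 0 0 0.109 0.301 -0.064 -1;0 0 0 0.123 0.338 -0.072 -1;0 0 0 0.137 0.376 -0.08 -1",
)

```text
time_s: 7.75
ee_pos: [0.498, -0.1272, 0.1202]
eef_rot: [-1.57, 0.346, -1.571]
force: [0.0, -1.1, 2.3]
grip_width: 0.0005
```

Request:
send_rows(
  series="0 0 0 0.014 0.038 -0.007 -1;0 0 0 0.027 0.075 -0.014 -1;0 0 0 0.041 0.113 -0.021 -1;0 0 0 0.055 0.15 -0.028 -1;0 0 0 0.068 0.188 -0.035 -1;0 0 0 0.082 0.226 -0.042 -1;0 0 0 0.096 0.263 -0.049 -1;0 0 0 0.109 0.301 -0.056 -1;0 0 0 0.123 0.338 -0.063 -1;0 0 0 0.137 0.376 -0.07 -1",
)

```text
time_s: 8.58
ee_pos: [0.4973, -0.1272, 0.1162]
eef_rot: [-1.57, 0.346, -1.571]
force: [-0.4, -1.7, 2.1]
grip_width: 0.0006
```

Request:
send_rows(
  series="0 0 0 0.014 0.038 -0.006 -1;0 0 0 0.027 0.075 -0.012 -1;0 0 0 0.041 0.113 -0.018 -1;0 0 0 0.055 0.15 -0.024 -1;0 0 0 0.068 0.188 -0.03 -1;0 0 0 0.082 0.226 -0.036 -1;0 0 0 0.096 0.263 -0.042 -1;0 0 0 0.109 0.301 -0.048 -1;0 0 0 0.123 0.338 -0.054 -1;0 0 0 0.137 0.376 -0.06 -1",
)

```text
time_s: 9.42
ee_pos: [0.4968, -0.1273, 0.1123]
eef_rot: [-1.57, 0.346, -1.571]
force: [0.2, -1.6, 5.2]
grip_width: 0.0001
```

The buffer has been met (5.2 N). I'll take a finer step.

Request:
send_rows(
  series="0 0 0 0.005 0.014 -0.002 -1;0 0 0 0.01 0.028 -0.004 -1;0 0 0 0.015 0.042 -0.006 -1;0 0 0 0.02 0.056 -0.008 -1;0 0 0 0.025 0.07 -0.01 -1;0 0 0 0.03 0.084 -0.012 -1;0 0 0 0.036 0.099 -0.014 -1;0 0 0 0.041 0.113 -0.016 -1;0 0 0 0.046 0.127 -0.018 -1;0 0 0 0.051 0.141 -0.02 -1",
)

```text
time_s: 10.25
ee_pos: [0.4966, -0.1273, 0.111]
eef_rot: [-1.57, 0.346, -1.571]
force: [-2.0, -3.4, 7.6]
grip_width: 0.0006
```

Request:
send_rows(
  series="0 0 0 0.004 0.01 0 -1;0 0 0 0.008 0.021 0 -1;0 0 0 0.011 0.031 0 -1;0 0 0 0.015 0.041 0 -1;0 0 0 0.019 0.052 0 -1;0 0 0 0.023 0.062 0 -1;0 0 0 0.026 0.072 0 -1;0 0 0 0.03 0.083 0 -1;0 0 0 0.034 0.093 0 -1;0 0 0 0.038 0.103 0 -1",
)

```text
time_s: 11.08
ee_pos: [0.4965, -0.1273, 0.1101]
eef_rot: [-1.57, 0.346, -1.571]
force: [-2.9, -1.9, 9.8]
grip_width: 0.0004
```

9.8 N is reached. I'll release upward, slowly at first, then higher.

Request:
send_rows(
  series="0 0 0 -0.03 -0.1 0 -1;0 0 0 -0.1 -0.3 0 -1;0 0 0 -0.3 -0.8 0 -1;0 0 0 -0.7 -2 0 -1;0 0 0 -1.5 -4.1 0 -1;0 0 0 -2.7 -7.5 0 -1;0 0 0 -4 -11 0 -1;0 0 0 -5.3 -14.5 0 -1;0 0 0 -6.6 -18 0 -1;0 0 0 -7.2 -19.8 0 -1",
)

```text
time_s: 11.92
ee_pos: [0.4966, -0.1266, 0.325]
eef_rot: [-1.565, 0.344, -1.57]
force: [1.0, 0.3, 0.2]
grip_width: 0.0005
```

```bash
python3 -c "
from h import *
st();go([.5436,-.0323,.325],Rt(0))
S=camera('scene')[...,::-1];T=camera('top')[...,::-1];cv2.imwrite('pics/s2.png',S);cv2.imwrite('pics/t2.png',T)
for t in (40,50):
  for im,b in((S,(265,110,325,240)),(T,(240,195,350,265))):
    print([(a,c.round(1)) for a,c,m in blobs(im,b,t)])
a=S[100:280,230:390];b=T[145:285,225:385]
a=cv2.resize(a,None,fx=2.5,fy=2.5);b=cv2.resize(b,None,fx=2.5,fy=2.5);b=cv2.copyMakeBorder(b,0,100,0,0,0)
cv2.imwrite('pics/z2.png',np.clip(np.hstack([a,b])*1.8,0,255).astype(np.uint8))"
```

```text
{'time_s': 11.9167, 'ee_pos': [0.4966, -0.1266, 0.325], 'eef_rot': [-1.5653, 0.3442, -1.5695], 'force': [1.0402, 0.2525, 0.1678], 'grip_width': 0.0005}
turn [-0.06  0.   -3.94] shift cm [-8.87  3.21  4.69]
[(np.int32(45), array([278.8, 113.4])), (np.int32(50), array([293.7, 114.4])), (np.int32(117), array([309. , 135.4])), (np.int32(597), array([294.1, 224.2])), (np.int32(84), array([321.1, 226.8]))]
[(np.int32(100), array([328.2, 200.1])), (np.int32(60), array([271. , 224.3])), (np.int32(89), array([344.5, 246.3]))]
[(np.int32(61), array([279.7, 113.9])), (np.int32(491), array([307.7, 125.2])), (np.int32(46), array([303.8, 155.5])), (np.int32(714), array([292.2, 224. ])), (np.int32(96), array([321.2, 226.2]))]
[(np.int32(1361), array([317.7, 231. ])), (np.int32(122), array([272.5, 229.3])), (np.int32(105), array([251.8, 209.4])), (np.int32(46), array([307.2, 211.4])), (np.int32(147), array([344.6, 244.1]))]
```

View pics/z2.png

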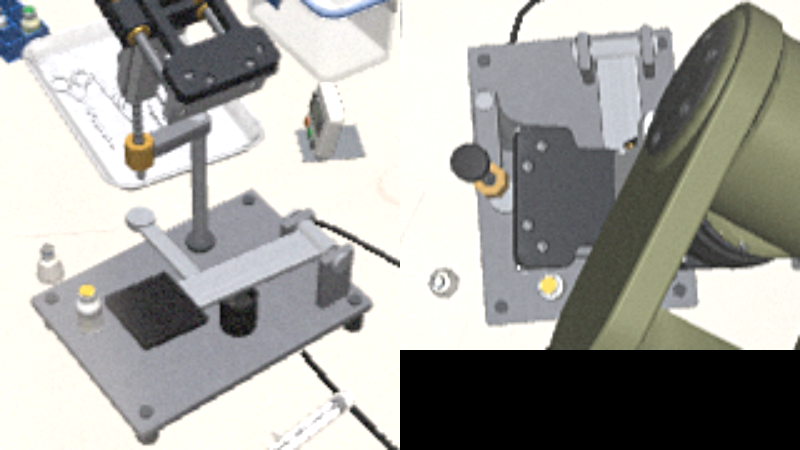

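```bash
python3 -c "
from h import *
for n,p in(('tip',(286.4,171)),('tip lower',(286.2,172)),('button',(286.2,187))):
    o,d=ray('scene',p);s=(np.array([.5441,-.0325])-o[:2])@d[:2]/(d[:2]@d[:2]);print(n,o+s*d)
print(ray('scene',(283.1,125))[0]);print(camera_info('scene')['K'][0][0])"
```

```text
tip [ 0.5443374  -0.03261833  0.15096696]
tip lower [ 0.54384044 -0.03237085  0.14812315]
button [ 0.54201098 -0.0314673   0.10360517]
[ 0.19258254 -0.73831838  0.87328263]
501.7764374094365
```

Request:
send_rows(
  series="0 0 -0.8 -1 -0.4 0.5 -1;0 0 -1.6 -2.5 0.3 1.3 -1;0 0 -2.6 -4.5 1.2 2.4 -1;0 0 -3.9 -6.5 2.2 3.5 -1;0 0 -3.9 -8.9 3.2 4.7 -1;0 0 -3.9 -8.9 3.2 4.7 -1;0 0 -3.9 -8.9 3.2 4.7 -1;0 0 -3.9 -8.9 3.2 4.7 -1;0 0 -3.9 -8.9 3.2 4.7 -1;0 0 -3.9 -8.9 3.2 4.7 -1",
)

```text
time_s: 12.85
ee_pos: [0.5432, -0.0332, 0.3203]
eef_rot: [-1.57, 0.006, -1.573]
force: [0.1, 0.4, -0.1]
grip_width: 0.0004
```

```bash
python3 -c "
from h import *
st();go([.5436,-.0323,.285],Rt(0))"
```

```text
{'time_s': 12.85, 'ee_pos': [0.5432, -0.0332, 0.3203], 'eef_rot': [-1.5705, 0.0062, -1.5733], 'force': [0.1348, 0.4019, -0.1066], 'grip_width': 0.0004}
turn [-0.   -0.03 -0.07] shift cm [-0.07  3.53  0.04]
```

Request:
send_rows(
  series="0 0 0 -0.1 0.4 0 -1;0 0 0 -0.1 0.8 0 -1;0 0 0 -0.1 1.2 0 -1;0 0 0 -0.1 1.6 0 -1;0 0 0 -0.1 2 0 -1;0 0 0 -0.1 2.4 0 -1;0 0 0 -0.1 2.7 0 -1;0 0 0 -0.1 2.9 0 -1;0 0 0 -0.1 3.1 0 -1;0 0 0 -0.1 3.3 0 -1",
)

```text
time_s: 13.68
ee_pos: [0.5435, -0.031, 0.2874]
eef_rot: [-1.57, 0.006, -1.572]
force: [0.1, 0.9, 0.0]
grip_width: 0.0005
```

```bash
python3 -c "
from h import *
st()
S=camera('scene')[...,::-1];T=camera('top')[...,::-1];cv2.imwrite('pics/s3.png',S);cv2.imwrite('pics/t3.png',T)
a=S[80:220,230:355];b=T[165:285,225:350]
a=cv2.resize(a,None,fx=3,fy=3);b=cv2.resize(b,None,fx=3,fy=3);b=cv2.copyMakeBorder(b,0,60,0,0,0)
cv2.imwrite('pics/z3.png',np.clip(np.hstack([a,b])*1.8,0,255).astype(np.uint8))"
```

```text
{'time_s': 13.6833, 'ee_pos': [0.5435, -0.031, 0.2874], 'eef_rot': [-1.5699, 0.006, -1.5717], 'force': [0.0953, 0.8835, 0.0155], 'grip_width': 0.0005}
```

View pics/z3.png

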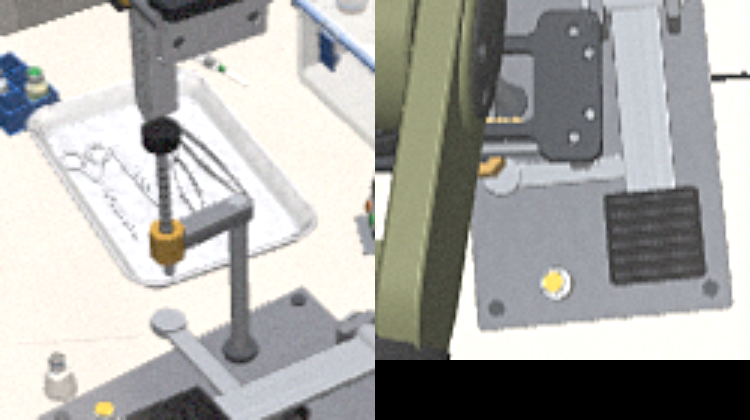

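The fingers are centred over the head (160,135 in the left panel), and the tip is visibly above the button. I'll push down.

Request:
send_rows(
  series="0 0 0 0.05 0.13 0 -1;0 0 0 0.1 0.26 0 -1;0 0 0 0.1 0.4 0 -1;0 0 0 0.1 0.52 0 -1;0 0 0 0.1 0.65 0 -1;0 0 0 0.1 0.78 0 -1;0 0 0 0.1 0.91 0 -1;0 0 0 0.1 1.04 0 -1;0 0 0 0.1 1.17 0 -1;0 0 0 0.1 1.3 0 -1",
)

```text
time_s: 14.62
ee_pos: [0.5435, -0.0319, 0.2745]
eef_rot: [-1.57, 0.006, -1.572]
force: [-0.6, -0.7, 1.4]
grip_width: 0.0005
```

Request:
send_rows(
  series="0 0 0 0 0.1 0 -1;0 0 0 0 0.2 0 -1;0 0 0 0 0.3 0 -1;0 0 0 0 0.4 0 -1;0 0 0 0 0.5 0 -1;0 0 0 0 0.6 0 -1;0 0 0 0 0.7 0 -1;0 0 0 0 0.8 0 -1;0 0 0 0 0.9 0 -1;0 0 0 0 1 0 -1",
)

```text
time_s: 15.45
ee_pos: [0.5435, -0.0319, 0.2643]
eef_rot: [-1.57, 0.006, -1.572]
force: [-0.2, 0.2, 0.7]
grip_width: 0.0005
```

Request:
send_rows(
  series="0 0 0 0 0.1 0 -1;0 0 0 0 0.2 0 -1;0 0 0 0 0.3 0 -1;0 0 0 0 0.4 0 -1;0 0 0 0 0.5 0 -1;0 0 0 0 0.6 0 -1;0 0 0 0 0.7 0 -1;0 0 0 0 0.8 0 -1;0 0 0 0 0.9 0 -1;0 0 0 0 1 0 -1",
)

```text
time_s: 16.28
ee_pos: [0.5435, -0.0318, 0.2544]
eef_rot: [-1.57, 0.006, -1.572]
force: [0.4, -2.1, 1.6]
grip_width: 0.0003
```

Request:
send_rows(
  series="0 0 0 0 0.1 0 -1;0 0 0 0 0.2 0 -1;0 0 0 0 0.3 0 -1;0 0 0 0 0.4 0 -1;0 0 0 0 0.5 0 -1;0 0 0 0 0.6 0 -1;0 0 0 0 0.7 0 -1;0 0 0 0 0.8 0 -1;0 0 0 0 0.9 0 -1;0 0 0 0 1 0 -1",
)

```text
time_s: 17.12
ee_pos: [0.5435, -0.0317, 0.2443]
eef_rot: [-1.57, 0.006, -1.572]
force: [0.2, -1.9, 1.3]
grip_width: 0.0004
```

```bash
python3 -c "
from h import *
st()
S=camera('scene')[...,::-1];a=S[100:240,250:350]
cv2.imwrite('pics/z4.png',np.clip(cv2.resize(a,None,fx=4,fy=4,interpolation=2)*1.6,0,255).astype(np.uint8))"
```

```text
{'time_s': 17.1167, 'ee_pos': [0.5435, -0.0317, 0.2443], 'eef_rot': [-1.5701, 0.006, -1.5717], 'force': [0.2332, -1.9208, 1.2604], 'grip_width': 0.0004}
```

View pics/z4.png

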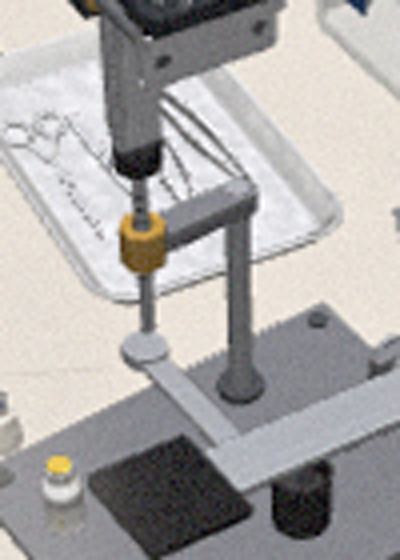

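The tip (148,334) is just above the button (144,348), about 3 px or roughly 8 mm short. I'll slow down.

Request:
send_rows(
  series="0 0 0 0 0.04 0 -1;0 0 0 0 0.08 0 -1;0 0 0 0 0.12 0 -1;0 0 0 0 0.16 0 -1;0 0 0 0 0.2 0 -1;0 0 0 0 0.24 0 -1;0 0 0 0 0.28 0 -1;0 0 0 0 0.32 0 -1;0 0 0 0 0.36 0 -1;0 0 0 0 0.4 0 -1",
)

```text
time_s: 18.0
ee_pos: [0.5435, -0.0317, 0.2404]
eef_rot: [-1.57, 0.006, -1.572]
force: [-0.6, -0.0, 0.9]
grip_width: 0.0008
```

Request:
send_rows(
  series="0 0 0 0 0.015 0 -1;0 0 0 0 0.03 0 -1;0 0 0 0 0.045 0 -1;0 0 0 0 0.06 0 -1;0 0 0 0 0.075 0 -1;0 0 0 0 0.09 0 -1;0 0 0 0 0.105 0 -1;0 0 0 0 0.12 0 -1;0 0 0 0 0.135 0 -1;0 0 0 0 0.15 0 -1",
)

```text
time_s: 18.83
ee_pos: [0.5435, -0.0317, 0.2389]
eef_rot: [-1.57, 0.006, -1.572]
force: [-1.3, -0.9, 0.8]
grip_width: 0.0009
```

Request:
send_rows(
  series="0 0 0 0 0.015 0 -1;0 0 0 0 0.03 0 -1;0 0 0 0 0.045 0 -1;0 0 0 0 0.06 0 -1;0 0 0 0 0.075 0 -1;0 0 0 0 0.09 0 -1;0 0 0 0 0.105 0 -1;0 0 0 0 0.12 0 -1;0 0 0 0 0.135 0 -1;0 0 0 0 0.15 0 -1",
)

```text
time_s: 19.67
ee_pos: [0.5435, -0.0317, 0.2374]
eef_rot: [-1.57, 0.006, -1.572]
force: [-0.3, 0.2, 2.0]
grip_width: 0.0006
```

Request:
send_rows(
  series="0 0 0 0 0.01 0 -1;0 0 0 0 0.02 0 -1;0 0 0 0 0.03 0 -1;0 0 0 0 0.04 0 -1;0 0 0 0 0.05 0 -1;0 0 0 0 0.06 0 -1;0 0 0 0 0.07 0 -1;0 0 0 0 0.08 0 -1;0 0 0 0 0.09 0 -1;0 0 0 0 0.1 0 -1",
)

```text
time_s: 20.5
ee_pos: [0.5435, -0.0317, 0.2364]
eef_rot: [-1.57, 0.006, -1.572]
force: [-0.5, -0.7, 1.6]
grip_width: 0.0004
```

Request:
send_rows(
  series="0 0 0 0 0.01 0 -1;0 0 0 0 0.02 0 -1;0 0 0 0 0.03 0 -1;0 0 0 0 0.04 0 -1;0 0 0 0 0.05 0 -1;0 0 0 0 0.06 0 -1;0 0 0 0 0.07 0 -1;0 0 0 0 0.08 0 -1;0 0 0 0 0.09 0 -1;0 0 0 0 0.1 0 -1",
)

```text
time_s: 21.33
ee_pos: [0.5435, -0.0317, 0.2355]
eef_rot: [-1.57, 0.006, -1.572]
force: [-0.0, -1.2, 2.3]
grip_width: 0.0003
```

Request:
send_rows(
  series="0 0 0 0 0.01 0 -1;0 0 0 0 0.02 0 -1;0 0 0 0 0.03 0 -1;0 0 0 0 0.04 0 -1;0 0 0 0 0.05 0 -1;0 0 0 0 0.06 0 -1;0 0 0 0 0.07 0 -1;0 0 0 0 0.08 0 -1;0 0 0 0 0.09 0 -1;0 0 0 0 0.1 0 -1",
)

```text
time_s: 22.17
ee_pos: [0.5436, -0.0317, 0.235]
eef_rot: [-1.569, 0.006, -1.572]
force: [-2.4, -2.0, 8.9]
grip_width: 0.0004
```

Firm contact at 8.9 N: the tip is on the button. I'll retreat straight up.

Request:
send_rows(
  series="0 0 0 0 -0.03 0 -1;0 0 0 0 -0.08 0 -1;0 0 0 0 -0.2 0 -1;0 0 0 0 -0.5 0 -1;0 0 0 0 -1 0 -1;0 0 0 0 -2 0 -1;0 0 0 0 -4 0 -1;0 0 0 0 -6.5 0 -1;0 0 0 0 -9 0 -1;0 0 0 0 -11 0 -1",
)

```text
time_s: 23.0
ee_pos: [0.5434, -0.0323, 0.3473]
eef_rot: [-1.568, 0.006, -1.572]
force: [0.6, 0.1, -0.2]
grip_width: 0.0007
```

```bash
python3 -c "
from h import *
st()
S=camera('scene')[...,::-1];T=camera('top')[...,::-1]
a=cv2.resize(S[110:290,230:380],None,fx=3,fy=3,interpolation=2);b=cv2.resize(S[160:205,270:305],None,fx=7,fy=7,interpolation=2)
b=cv2.copyMakeBorder(b,0,a.shape[0]-b.shape[0],0,0,0)
cv2.imwrite('pics/z5.png',np.clip(np.hstack([a,b])*1.6,0,255).astype(np.uint8))"
```

```text
{'time_s': 23.0, 'ee_pos': [0.5434, -0.0323, 0.3473], 'eef_rot': [-1.5681, 0.0058, -1.5717], 'force': [0.6059, 0.0573, -0.1622], 'grip_width': 0.0007}
```

View pics/z5.png

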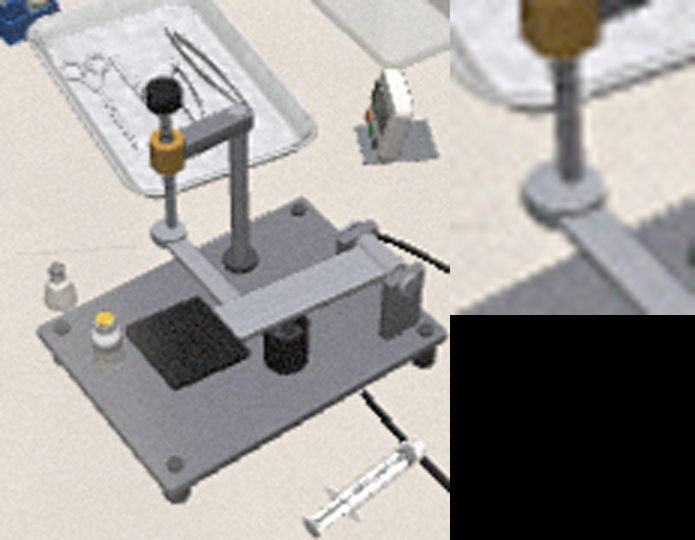

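The rod tip rests on the button (right panel, about 568,185), the pedal is held down on its buffer, and the bottle, cone and syringe are where they were. I'm handing in.

```bash
python3 -c "
from h import *
st();print(hand_in())"
```

```text
{'time_s': 23.1, 'ee_pos': [0.5441, -0.0324, 0.3486], 'eef_rot': [-1.564, 0.0053, -1.5716], 'force': [-0.9325, -1.1461, 0.2204], 'grip_width': 0.0005}
the job is handed in; nothing more can be done
None
```

The pedal is pressed down onto its buffer, the depth rod rests on the side button, and I handed the job in at 23.1 s of the 51 s allowed.

- **Pedal:** I pressed the tread down about 32 mm. Drag was about 2 N until the buffer met the foot, then the push rose to 9.8 N, where I let go. The pictures taken afterwards show it staying down.
- **Depth rod:** I pushed the head down about 45 mm at 1–2 N. The force then jumped to 8.9 N within a 1 mm step, which was the tip meeting the button, and I lifted straight off. That reading is within the 8–10 N the task gives for pushing on, so the pedal may have been nudged by up to about 0.5 mm.
- **Last checks:** The final picture shows the tip on the button with no visible gap, and the gripper about 110 mm clear of the rod head. By eye, the bottle, nose cone and syringe look unmoved; I did not re-measure them.
- **Limits of the readings:** The force readings vary by about 1 N, and I only saw the force at the end of each move. My pre-contact estimate of the button height agreed with the contact height to about 1 mm.

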